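# Push a sample tin through the flap of the tin return

## Robot

A 6-joint arm with a two-finger parallel gripper is mounted at the origin on the work surface. World frame = base frame: x ahead of the robot, y to its left, z up, the work surface at z = 0. Lengths are in m, angles in rad, forces in N, time in s.
With the tool pointing down it reaches from about 0.3 to 0.775 m from the base axis. Payload 14.6 kg.
Tool frame: the origin (TCP) lies at the very end of the fingers, on their centre line; the grasp point (between the pads) lies 19 mm behind it; y points along the fingers, z is the direction in which the jaws open and shut, and the axes are right-handed (so a half turn about y gives the same grasp; the last joint's range is limited). The gripper opens to 94 mm and grips with 3 to 60 N. Pads are 16 mm wide; open, the fingers measure 119 mm over their backs; the gripper's body (75 mm by 177 mm) begins 78 mm behind the grasp point.
Start: joints at [-1.29, 0.3, 1.521, -0, 1.321, -0.067], TCP at [0.187, -0.517, 0.205] pointing down, gripper open.
Joint ranges: [-3.03, 3.03], [-0.79, 2.21], [0.23, 2.52], [-1.04, 4.18], [0, 3.07], [-2.55, 2.55]. Speed limits (rad/s): [2.22, 2.22, 2.57, 3.14, 3.14, 3.14].

## Interface

Orientations are given as [roll, pitch, yaw] about the fixed x, y, z axes, in that order (R = Rz(yaw) Ry(pitch) Rx(roll)).
In Python, from station import get_obs, camera, hand_in, masks_of gives the robot as it stands.
- The arm moves only by the shell command python3 -m jog 'ROWS' [FORCE]. ROWS is text: rows parted by semicolons, each of 7 numbers parted by spaces: the shift along the world's x, y, z in mm, then the turn, a rotation vector about the world's x, y, z in degrees, then the closure, from 0 (fully open) to 1 (shut). A call has 1 to 10 rows; each row is the pose to reach, as a shift and turn from the pose measured when the call began; what a row does not reach only later rows make up. A row lasts 1/12 s, in which the tool goes at most 41.7 mm and 7.16 degrees, less where a joint would pass 70% of its speed; a pose out of reach is approached as far as the arm can. A call with a gripper value outside its range is refused whole. The fingers move at their own pace and stop on an object; FORCE is the grip in N (left out, the last holds). Time passes only in rows, so rows that repeat a pose let the fingers close. It gives the time, the measured TCP pose, the force and the opening at its end, in the units of the state.
- get_obs(): the state, without advancing time (a new reading comes with each control period).
- camera(name): name is "scene" or "top" or "wrist"; returns a dict with "img" (420x560x3 uint8, red, green, blue), "range_z" (420x560 float32, m along the optical axis (not along the pixel's ray), 0 where there is no reading), "fx", "fy", "cx", "cy" (pixels), "rvec" (rotation vector, rad) and "tvec" (3), from world to camera coordinates, as OpenCV has them. Camera axes: x right, y down, z forward; pixel columns grow to the right and rows downward; lengths in m; the calibration is good to about 2 mm. A picture is of the moment at which its call begins.
- hand_in(): hands the job in, once; it reports no verdict.
Trained networks look in the newest picture that a camera, given by its name, has taken for a name from the list of things; names that differ only in an ending like _2 or _b are one class to them, and where a whole thing is asked for, a point or a joint stands for the part that bears it (a point fixed in the world has none). Each returns a list of dicts, best first, with "conf" (0 to 1); they miss things now and then, are a little off and sometimes report something else, mostly with a low value. They report only what shows in the picture. A call takes as long as a camera call. They do not tell look-alikes from the thing itself.
- masks_of(thing, camera): "mask" (420x560 bool, what is visible of it) and "extent" ([left, top, right, bottom] in pixels, round what is visible of it).
The state is a dict: "time_s": time; "qpos": joint angles; "joint_vel": joint speeds; "tau": joint torques, N m; "ee_pos": TCP position; "eef_rot": TCP orientation; "force": force on the tool from outside, world axes, zero at the start; "moment": the same for the moment, N m; "grip_width": finger opening in m.
Only numpy, scipy, OpenCV 4.12 (cv2) and the standard library are available. Lean on these libraries where they do the work, as an engineer would, in place of code of your own. Each camera call takes 0.05 s, during which the arm holds its last target.

## Task

Push the flat round sample tin along the feed deck of the tin return and through its hanging flap, so that it slides right down the ramp inside, then draw the fingers back so that the flap falls fully shut. Only push the tin with the fingers: never pick it up or knock it off the deck, and leave the bottle, the beaker and the test-tube rack where they stand.

Things in the scene. Friction and masses are not known exactly. Their poses are not given: they have to be found in the camera images.
- bin: The tin return: white sheet-metal box fixed to the bench, 332 mm long (its x) x 250 wide x 169 high. Origin on the bench under the flap's middle; +x points into the box (feed direction), z up. Flat grey feed deck 100 mm high from x = -130 to +6 mm, 250 mm wide, with 12 mm high, 5 mm thick rails along both side edges and none at the robot's end. Closed clear roof and back.
- mouth (a point): Middle of the mouth at deck level (100 mm above the bench), right under the flap; axes as bin. The front face lies at x = -2 mm and is 6 mm thick; the mouth is 112 mm wide (y -56 to +56 mm) and open from the deck up to the lintel, whose underside is 55 mm and roof 69 mm above the deck. Fingers can reach in under the lintel if tilted; upright ones can push up to the front face.
- lip (a point): Middle of the deck's inner end, 6 mm behind the flap (x = +6 mm of bin), 100 mm above the bench. Here the deck ends and a 55-degree ramp falls to the flat collecting floor inside, 20 mm above the bench, from about x = 62 to 199 mm of bin. A tin whose centre is pushed well past this end tips onto the ramp and slides down by itself.
- flap (a joint): Angle of the thin steel flap, 104 mm wide, 49 mm long, 25 g, hung from a level hinge 152 mm above the bench at x = 0 of bin; its lower edge clears the deck by 3 mm. 0 = hanging shut, growing as the lower edge swings into the box, up to 1.4 rad. Opens inwards only, with under 1 N; falls shut by its own weight when nothing props it.
- tin_center (a point): Centre of the lidded aluminium sample tin, a flat round tin 60 mm across and 20 mm high, about 70 to 140 g, lying flat on the feed deck; this point is half-way up (10 mm), z along its axis. It starts outside the flap and up to some 40 mm to either side of the mouth's middle line.
- bottle: Bystander: upright brown glass bottle, 68 mm across, 135 mm high, on the bench beside the tin return; origin at the centre of its underside.
- beaker: Bystander: clear glass beaker, 68 mm across, 90 mm high, on the bench beside the tin return; origin at the centre of its underside.
- rack: Bystander: wooden test-tube rack, 200 mm (its x) x 60 mm x 95 mm high, on the bench beside the tin return; origin at the centre of its underside.
Not all that is in view belongs to the job. Of the things that look like the part that bears tin_center, the largest one is meant.

How it is judged:
By the outcome, as a careful person would: the job done as asked, in the order asked, and still so for the second after the job is handed in, with the robot touching nothing.
It also fails if it takes over 35 s, if anything falls off the work surface, if the arm or the gripper's body presses on something with over 40 N, if the wrist force passes 120 N, or if a joint passes its speed limit or range.

## Working session

There is one attempt and no reset: what is moved stays moved. The work goes in short steps, Python scripts to look and compute and a shell command to move; the robot and the scene stay as the last step left them, time stands still between calls to the robot, and variables do not carry over. Pictures are saved under pics/ and viewed, and the job is handed in when it is done.

```bash
mkdir -p pics; ls
python3 - <<'E'
from station import *
import cv2
for n in ["scene","top"]:
    c=camera(n); cv2.imwrite(f"pics/{n}0.png",c["img"][:,:,::-1])
    for t in ["tin_center","bin","flap","bottle","beaker","rack"]:
        for d in masks_of(t,n): print(n,t,round(d["conf"],2),d["extent"],d["mask"].sum())
o=get_obs();print(o)
E
```

```text
pics
scene tin_center 0.91 [248.8, 172.5, 276.3, 197.0] 620
scene tin_center 0.78 [272.9, 134.1, 291.6, 155.1] 229
scene tin_center 0.5 [306.8, 168.0, 323.9, 176.2] 171
scene bin 0.9 [134.7, 143.7, 329.9, 344.3] 23369
scene bottle 0.8 [173.3, 135.5, 206.2, 187.1] 1019
scene rack 0.89 [324.2, 180.1, 366.7, 278.2] 2944
scene rack 0.61 [173.9, 135.9, 206.5, 188.7] 968
top tin_center 0.97 [275.6, 293.4, 299.1, 313.6] 388
top tin_center 0.95 [297.6, 207.4, 327.4, 235.8] 800
top tin_center 0.71 [214.3, 60.3, 381.4, 269.8] 24598
top tin_center 0.69 [332.8, 311.9, 353.5, 335.9] 434
top bin 0.83 [213.3, 60.6, 380.5, 268.4] 24602
top flap 0.9 [276.2, 178.5, 332.6, 194.4] 343
top flap 0.74 [381.3, 197.7, 428.7, 236.0] 1317
top flap 0.23 [299.2, 207.5, 326.9, 235.7] 789
top bottle 0.79 [382.2, 199.0, 429.0, 238.5] 1331
top bottle 0.15 [375.6, 146.9, 421.4, 187.8] 1213
top beaker 0.85 [376.9, 145.5, 419.8, 187.5] 1207
top rack 0.55 [190.0, 192.4, 247.5, 299.5] 3386
{'time_s': 0.7, 'qpos': array([-1.28959323e+00,  2.99901417e-01,  1.52096302e+00,  1.01177446e-05,
        1.32067594e+00, -6.65868561e-02]), 'joint_vel': array([ 0.00033304,  0.00043384, -0.00020998, -0.00098852,  0.00156705,
       -0.00206639]), 'tau': array([-1.50518528e-03, -5.31580532e+01, -3.52880216e+01,  7.08031445e-02,
        2.13443331e-02,  7.96132713e-05]), 'ee_pos': array([ 0.18746149, -0.5170801 ,  0.20546046]), 'eef_rot': array([-1.57074351e+00,  6.30265691e-06, -2.79380521e+00]), 'force': array([ 0.20206537, -0.2958086 ,  0.09711039]), 'moment': array([ 0.03451913,  0.05601412, -0.06117981]), 'grip_width': 0.09363657374696942}
```

View pics/scene0.png

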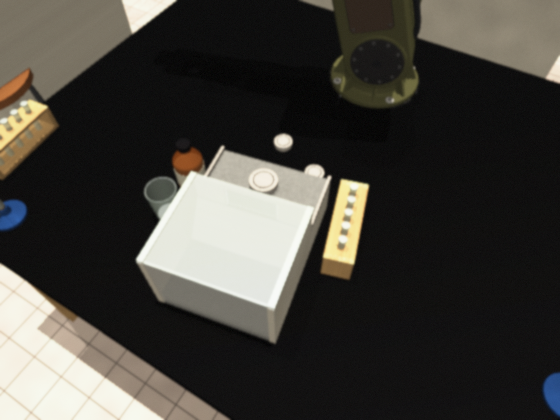

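View pics/top0.png

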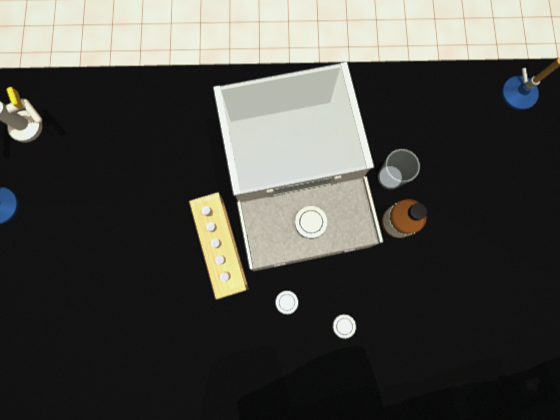

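```bash
cat > h.py <<'E'
import numpy as np, cv2
from station import *
def cloud(c):
    R,_=cv2.Rodrigues(np.array(c["rvec"],float)); t=np.array(c["tvec"],float).ravel()
    v,u=np.mgrid[0:420,0:560]; z=c["range_z"]
    P=np.stack([(u-c["cx"])/c["fx"]*z,(v-c["cy"])/c["fy"]*z,z],-1)
    W=(P-t)@R
    W[z<=0]=np.nan
    return W
def pix(c,p):
    q,_=cv2.projectPoints(np.array(p,float).reshape(-1,3),np.array(c["rvec"],float),np.array(c["tvec"],float),np.array([[c["fx"],0,c["cx"]],[0,c["fy"],c["cy"]],[0,0,1.]]),None)
    return q[:,0]
E
python3 - <<'E'
from h import *
c=camera("top"); W=cloud(c); np.savez("top.npz",W=W)
for d in masks_of("tin_center","top"):
    m=d["mask"]; p=W[m]; p=p[~np.isnan(p[:,0])]
    if m.sum()<2000:
        zt=np.median(p[:,2]); q=p[abs(p[:,2]-zt)<.006]
        print("tin",d["conf"],d["extent"],zt,q.min(0),q.max(0),cv2.minEnclosingCircle(q[:,:2].astype(np.float32)))
z=W[:,:,2]
reg=np.zeros(z.shape,bool); reg[180:275,230:390]=1
dk=reg&(abs(z-.1)<.006)
print(dk.sum(), np.median(z[dk]))
print("deck",cv2.minAreaRect(W[dk][:,:2].astype(np.float32)), cv2.boxPoints(cv2.minAreaRect(W[dk][:,:2].astype(np.float32))))
reg[:]=0; reg[55:200,205:380]=1
rf=reg&(abs(z-.169)<.006); print(rf.sum(),cv2.boxPoints(cv2.minAreaRect(W[rf][:,:2].astype(np.float32))),cv2.minAreaRect(W[rf][:,:2].astype(np.float32)))
for t in ["flap","bottle","beaker","rack"]:
    d=masks_of(t,"top")
    if d:
        p=W[d[0]["mask"]]; print(t,d[0]["conf"],np.nanpercentile(p,[2,50,98],axis=0).round(3).tolist())
img=c["img"][150:345,180:440,::-1]; cv2.imwrite("pics/crop1.png",cv2.resize(img,None,fx=3,fy=3,interpolation=cv2.INTER_CUBIC))
E
```

```text
tin 0.97 [276.1, 292.0, 295.9, 311.8] 0.014396608801022278 [3.85233464e-01 8.22798605e-05 1.03778783e-02] [0.42744358 0.04322526 0.01936944] ((0.4064047336578369, 0.021684926003217697), 0.022611331194639206)
tin 0.92 [332.7, 312.5, 352.0, 337.3] 0.014296482738491937 [ 0.33622558 -0.11611801  0.00924989] [ 0.37945969 -0.07116865  0.01894149] ((0.35792165994644165, -0.09344076365232468), 0.022792136296629906)
tin 0.7 [298.7, 204.8, 328.6, 236.2] 0.1192594301353847 [ 0.52569664 -0.05275117  0.1138385 ] [0.58366266 0.00483304 0.12385961] ((0.5551168322563171, -0.0245402492582798), 0.029814882203936577)
7784 0.0990560052791038
deck ((0.5621721744537354, -0.019055664539337158), (0.13906311988830566, 0.2459353804588318), 10.46934700012207) [[ 0.47145376  0.08923034]
 [ 0.51614255 -0.15261076]
 [ 0.65289056 -0.12734167]
 [ 0.6082018   0.11449943]]
15170 [[ 0.5966238   0.1124824 ]
 [ 0.6420841  -0.1338478 ]
 [ 0.8463285  -0.09615439]
 [ 0.80086815  0.15017581]] ((0.721476137638092, 0.008164003491401672), (0.2076934278011322, 0.2504899501800537), 10.456316947937012)
bottle 0.71 [[0.536, -0.238, 0.014], [0.562, -0.205, 0.093], [0.597, -0.185, 0.135]]
beaker 0.69 [[0.637, -0.242, 0.002], [0.675, -0.219, 0.052], [0.699, -0.18, 0.09]]
rack 0.68 [[0.429, 0.109, 0.001], [0.519, 0.154, 0.067], [0.618, 0.201, 0.095]]
```

View pics/crop1.png

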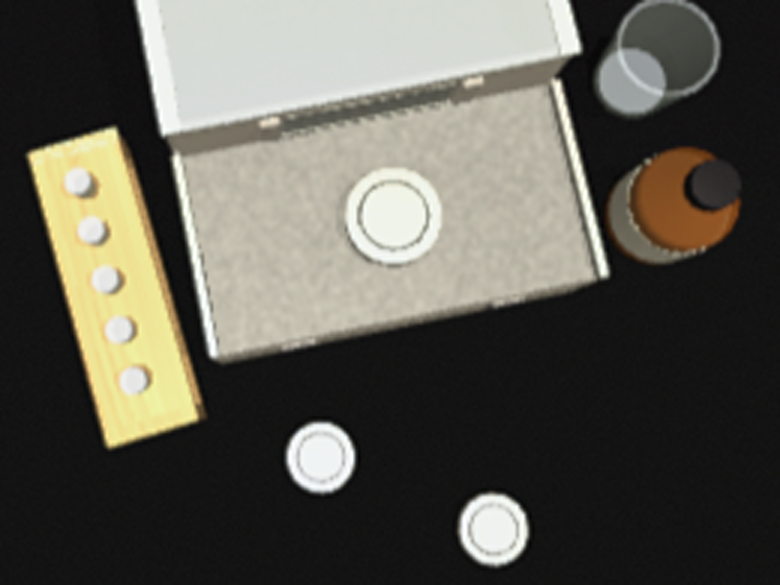

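Three objects look like tins in the top view: (312,222) on the deck with r≈30 mm and its top at z≈0.119, (287,302) on the bench with r≈22 mm, and (344,326) on the bench with r≈23 mm. The crop confirms that the largest one, lying on the deck, is the one meant. Next I work out the staging pose behind it.

```bash
cat >> h.py <<'E'
from scipy.spatial.transform import Rotation as Ro
O=np.array([0.6225,-0.0092,0.1]); yaw=np.radians(10.46)
B=Ro.from_euler('z',yaw).as_matrix(); 
def b2w(p): return O+B@(np.array(p,float)/1000)
def w2b(p): return (B.T@(np.array(p)-O))*1000
def delta(pb,tilt):
    o=get_obs(); R0=Ro.from_euler('xyz',o["eef_rot"])
    # target: y tool = tip direction, z tool=-uy
    s,c=np.sin(np.radians(tilt)),np.cos(np.radians(tilt))
    y=B@[s,0,-c]; z=B@[0,-1,0]; x=np.cross(y,z)
    Rt=Ro.from_matrix(np.stack([x,y,z],1))
    print("shift mm",((b2w(pb)-o["ee_pos"])*1000).round(1),"rot deg",np.degrees((Rt*R0.inv()).as_rotvec()).round(2),"bin pos",w2b(o["ee_pos"]).round(1))
E
python3 - <<'E'
from h import *
print(w2b([.5551,-.0245,.109]))
delta([-122,-2,70],25); delta([-122,-2,6],25)
E
```

```text
[-69.05763985  -2.80933768   9.        ]
shift mm [315.5 483.8 -35.5] rot deg [  6.56 -24.15  -9.31] bin pos [-520.  -420.5  105.5]
shift mm [315.5 483.8 -99.5] rot deg [  6.56 -24.15  -9.31] bin pos [-520.  -420.5  105.5]
```

```bash
python3 -m jog '32 48 0 1.5 -6 -2.3 0.3; 63 97 0 3 -12 -4.6 0.75; 95 145 0 5 -18 -7 0.75; 126 194 0 6.6 -24.2 -9.3 0.75; 158 242 0 6.6 -24.2 -9.3 0.75; 189 290 0 6.6 -24.2 -9.3 0.75; 220 338 0 6.6 -24.2 -9.3 0.75; 250 387 -10 6.6 -24.2 -9.3 0.75; 285 435 -20 6.6 -24.2 -9.3 0.75; 315 484 -35 6.6 -24.2 -9.3 0.75' 20
python3 - <<'E'
from h import *
delta([-122,-2,70],25); delta([-122,-2,6],25)
E
```

```text
time_s: 1.83
ee_pos: [0.4153, -0.1668, 0.194]
eef_rot: [-1.57, 0.439, -2.959]
force: [0.9, -1.4, 0.4]
grip_width: 0.0307
shift mm [ 87.6 133.5 -24. ] rot deg [0.03 0.16 0.  ] bin pos [-232.4 -117.4   94. ]
shift mm [ 87.6 133.5 -88. ] rot deg [0.03 0.16 0.  ] bin pos [-232.4 -117.4   94. ]
```

```bash
python3 -m jog '22 33 0 0 0 0 0.75; 44 67 0 0 0 0 0.75; 66 100 -12 0 0 0 0.75; 88 133 -24 0 0 0 0.75; 88 133 -24 0 0 0 0.75;  88 133 -24 0 0 0 0.75; 88 133 -24 0 0 0 0.75' 20
python3 - <<'E'
from h import *
delta([-122,-2,6],25)
for n in ["scene","wrist","top"]:
    c=camera(n); cv2.imwrite(f"pics/{n}1.png",c["img"][:,:,::-1])
    for d in masks_of("tin_center",n): 
        p=cloud(c)[d["mask"]]; zt=np.nanmedian(p[:,2]);print(n,round(d["conf"],2),d["extent"],zt)
        if abs(zt-.119)<.01:
            q=p[abs(p[:,2]-zt)<.006]; (cc,r)=cv2.minEnclosingCircle(q[:,:2].astype(np.float32)); print(w2b([*cc,zt]),r)
E
```

```text
time_s: 2.42
ee_pos: [0.5031, -0.0339, 0.17]
eef_rot: [-1.57, 0.439, -2.958]
force: [-0.2, 0.9, 0.4]
grip_width: 0.0234
shift mm [ -0.2   0.6 -64. ] rot deg [ 0.03  0.15 -0.03] bin pos [-121.9   -2.7   70. ]
scene 0.74 [250.0, 166.9, 277.3, 193.2] 0.1207115473425352
[-70.72110002  -2.87199496  20.71154734] 0.03134245052933693
scene 0.54 [272.2, 136.0, 292.9, 150.4] 0.014991544526838381
scene 0.51 [308.7, 166.2, 325.5, 174.5] 0.01620811661615881
wrist 0.94 [230.5, 140.3, 315.3, 224.2] 0.1202990458338068
[-71.25085855  -3.3996486   20.29904583] 0.030038457363843918
top 0.68 [300.3, 206.3, 325.9, 235.0] 0.11921226297076012
[-68.73141149  -2.35697329  19.21226297] 0.02986994758248329
top 0.53 [211.0, 57.8, 381.1, 273.7] 0.1671141867213528
```

```bash
python3 -c "
import cv2,numpy as np
cv2.imwrite('pics/w1s1.png',np.hstack([cv2.resize(cv2.imread('pics/wrist1.png'),(400,300)),cv2.resize(cv2.imread('pics/top1.png')[130:340,160:440],(400,300))]))"
```

```text
(no output)
```

View pics/w1s1.png

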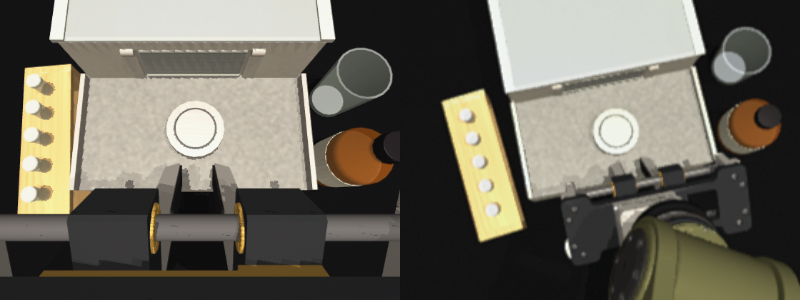

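The wrist view (left half) shows the fingers centred behind the tin, with tin at about (195,128) and the flap beyond at (190,62). The rack and bottle are clear on both sides. I'll lower the fingers now.

```bash
python3 -m jog '0 0 -25 0 0 0 0.75; 0 0 -50 0 0 0 0.75; 0 0 -60 0 0 0 0.75; 0 0 -63 0 0 0 0.75; 0 0 -63 0 0 0 0.75'
python3 - <<'E'
from h import *
delta([-95,-2,6],25)
for x in (-60,-30,0): print((b2w([x,-2.5,7])-get_obs()["ee_pos"])*1000)
c=camera("scene"); cv2.imwrite("pics/scene2.png",cv2.resize(c["img"][100:300,130:380,::-1],None,fx=3,fy=3))
E
```

```text
time_s: 3.13
ee_pos: [0.503, -0.0352, 0.107]
eef_rot: [-1.57, 0.439, -2.961]
force: [-0.0, -0.4, 0.4]
grip_width: 0.0235
shift mm [26.5  6.7 -1. ] rot deg [0.02 0.15 0.14] bin pos [-122.3   -3.8    7. ]
[6.09793937e+01 1.25989440e+01 4.51010361e-03]
[9.04808505e+01 1.80454152e+01 4.51010361e-03]
[1.19982307e+02 2.34918864e+01 4.51010361e-03]
```

View pics/scene2.png

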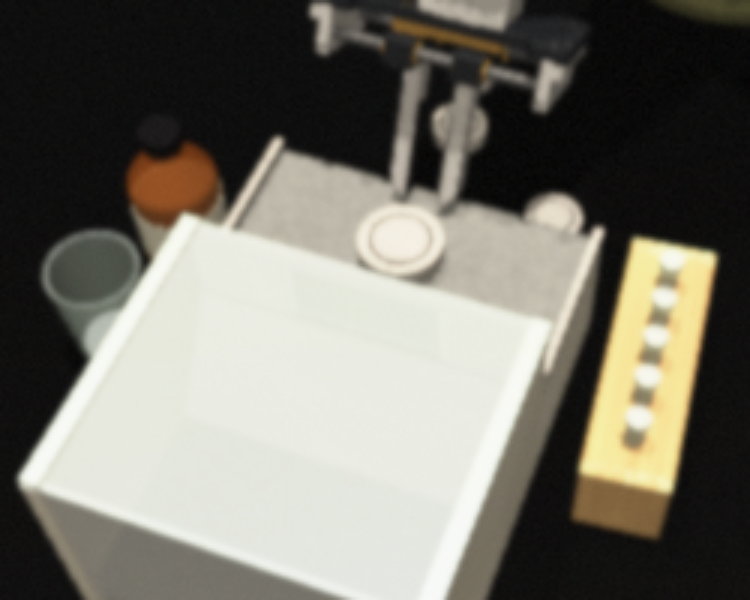

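The fingers are at deck level, centred behind the tin with tips at about (400,190) and (448,205) and the tin at (400,240) in the crop. I start the push slowly.

```bash
python3 -m jog '6 1.5 0 0 0 0 0.75; 12 2.5 0 0 0 0 0.75; 18 4 0 0 0 0 0.75; 24 5 0 0 0 0 0.75; 30 6.5 0 0 0 0 0.75; 36 7.5 0 0 0 0 0.75; 43 9 0 0 0 0 0.75; 50 10.5 0 0 0 0 0.75; 57 12 0 0 0 0 0.75; 61 12.5 0 0 0 0 0.75'
python3 - <<'E'
from h import *
delta([5,-2,7],25)
for x in (-30,0,5): print((b2w([x,-2.5,7])-get_obs()["ee_pos"])*1000)
for n in ["wrist","top"]:
    c=camera(n); cv2.imwrite(f"pics/{n}3.png",c["img"][:,:,::-1])
    for d in masks_of("tin_center",n): 
        p=cloud(c)[d["mask"]]; zt=np.nanmedian(p[:,2]);print(n,round(d["conf"],2),d["extent"],zt)
        if abs(zt-.119)<.01:
            q=p[abs(p[:,2]-zt)<.006]; (cc,r)=cv2.minEnclosingCircle(q[:,:2].astype(np.float32)); print(w2b([*cc,zt]),r)
E
```

```text
time_s: 4.02
ee_pos: [0.5653, -0.0224, 0.1078]
eef_rot: [-1.569, 0.44, -2.961]
force: [-0.4, -1.0, 1.6]
grip_width: 0.0236
shift mm [62.5 12.2 -0.8] rot deg [0.04 0.23 0.13] bin pos [-58.7  -2.6   7.8]
[28.16901604  5.32397867 -0.8069328 ]
[57.67047281 10.77044986 -0.8069328 ]
[62.58738227 11.67819506 -0.8069328 ]
wrist 0.64 [219.4, 128.1, 329.7, 239.3] 0.12034685495813804
[-25.07972456  -4.26201859  20.34685496] 0.029995419085025787
top 0.8 [293.0, 182.0, 321.3, 212.6] 0.11934028604982
[-23.02227047  -3.07526365  19.34028605] 0.029572995379567146
top 0.7 [277.1, 292.6, 289.3, 311.9] 0.014464618911523898
top 0.36 [213.7, 61.7, 374.9, 269.5] 0.16762381717719693
```

View pics/wrist3.png

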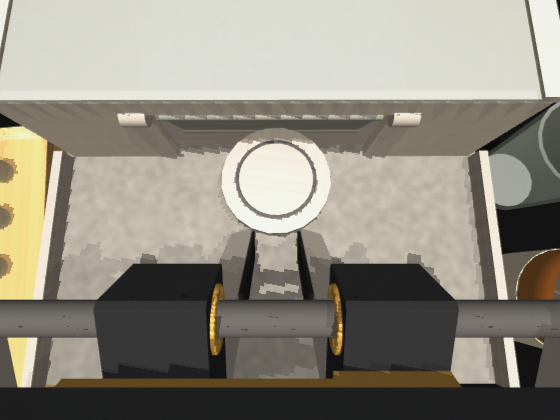

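The tin's far edge is just reaching the flap, at (276,130) in the wrist view. It is centred in the mouth, which spans about 165–385 px. I carry on through the flap.

```bash
python3 -m jog '6 1 -0.5 0 0 0 0.75; 12 2 -0.5 0 0 0 0.75; 18 3 -0.5 0 0 0 0.75; 24 4.5 -0.5 0 0 0 0.75; 30 5.5 -0.5 0 0 0 0.75; 36 6.5 -0.5 0 0 0 0.75; 42 7.5 -0.5 0 0 0 0.75; 48 9 -0.5 0 0 0 0.75; 54 10 -0.5 0 0 0 0.75; 58 11 -0.5 0 0 0 0.75'
python3 - <<'E'
from h import *
delta([5,-2,7],25)
for n in ["wrist","top","scene"]:
    c=camera(n); cv2.imwrite(f"pics/{n}4.png",c["img"][:,:,::-1])
    for d in masks_of("tin_center",n): 
        p=cloud(c)[d["mask"]]; print(n,round(d["conf"],2),d["extent"],w2b(np.nanmedian(p,0)),d["mask"].sum())
a=cv2.imread("pics/wrist4.png");b=cv2.imread("pics/scene4.png")[120:330,130:410]
cv2.imwrite("pics/c4.png",np.hstack([cv2.resize(a,(400,300)),cv2.resize(b,(400,300))]))
E
```

```text
time_s: 5.05
ee_pos: [0.623, -0.0115, 0.1072]
eef_rot: [-1.569, 0.44, -2.961]
force: [0.2, -0.9, -0.4]
grip_width: 0.0234
shift mm [ 4.7  1.2 -0.2] rot deg [0.04 0.21 0.13] bin pos [ 0.1 -2.3  7.2]
wrist 0.2 [494.4, 245.1, 559.5, 280.9] [ -10.2522476  -181.48425129  -43.64374228] 1868
scene 0.55 [309.0, 166.8, 324.2, 174.5] [-212.64438679   69.95775105  -83.77113342] 130
```

View pics/c4.png

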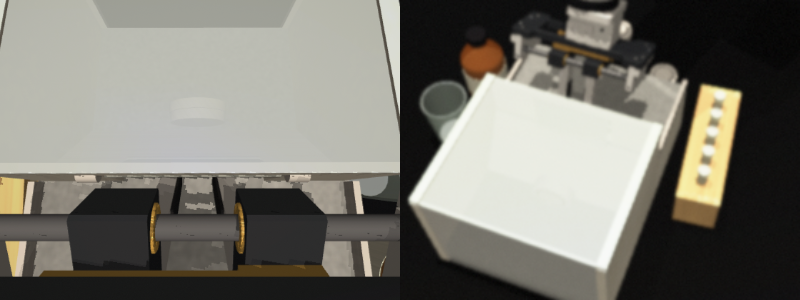

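Run:
```python
from h import *
a=cv2.imread("pics/wrist4.png")[60:270,130:430].astype(float)
a=np.clip((a-120)*1.9,0,255).astype(np.uint8)
cv2.imwrite("pics/c5.png",cv2.resize(a,(800,560),interpolation=cv2.INTER_CUBIC))
```

```text
(no output)
```

View pics/c5.png

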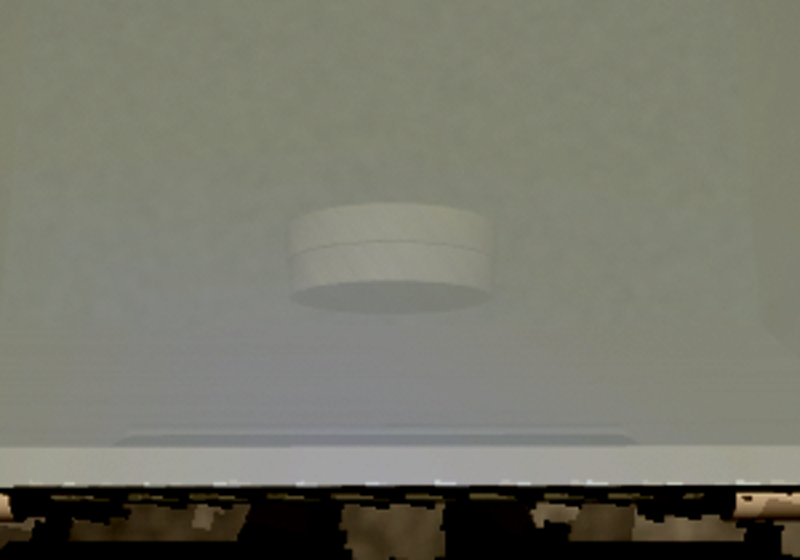

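Run:
```python
from h import *
c=camera("wrist"); print(get_obs()["time_s"])
a=c["img"][60:270,130:430,::-1].astype(float)
a=np.clip((a-120)*1.9,0,255).astype(np.uint8)
cv2.imwrite("pics/c6.png",cv2.resize(a,(800,560),interpolation=cv2.INTER_CUBIC))
```

```text
5.4
```

View pics/c6.png

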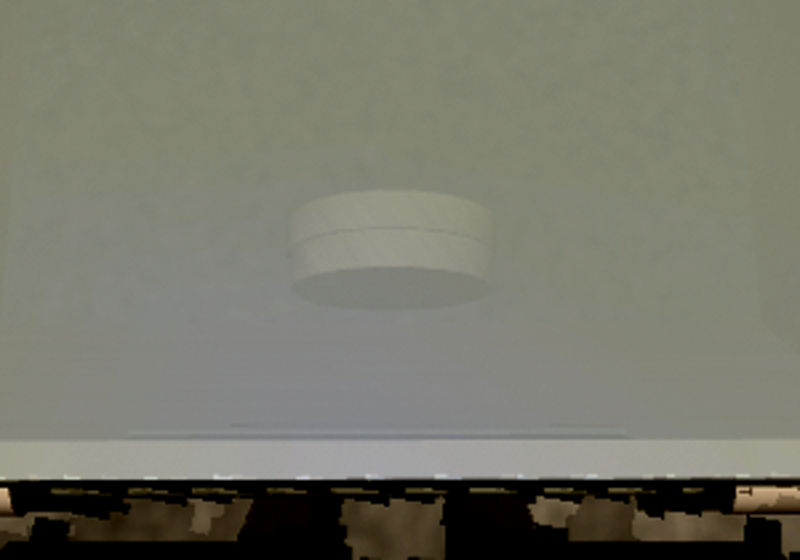

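```bash
python3 -m jog '-8 -1.5 0 0 0 0 0.75; -16 -3 0 0 0 0 0.75; -24 -4.5 0 0 0 0 0.75; -32 -6 0 0 0 0 0.75; -40 -7.5 0 0 0 0 0.75; -52 -9.5 0 0 0 0 0.75; -64 -12 0 0 0 0 0.75; -76 -14 0 0 0 0 0.75; -88 -16 0 0 0 0 0.75; -100 -18.5 0 0 0 0 0.75'
python3 - <<'E'
from h import *
delta([-125,-2,70],25)
c=camera("wrist"); print(get_obs()["time_s"])
a=c["img"][:,:,::-1]
cv2.imwrite("pics/w7.png",a)
a=np.clip((a.astype(float)-100)*1.7,0,255).astype(np.uint8)
b=camera("scene")["img"][120:330,130:410,::-1]; b=np.clip((b.astype(float)-100)*1.7,0,255).astype(np.uint8)
cv2.imwrite("pics/c7.png",np.hstack([cv2.resize(a,(400,300)),cv2.resize(b,(400,300))]))
E
```

```text
time_s: 6.23
ee_pos: [0.521, -0.0303, 0.1072]
eef_rot: [-1.569, 0.44, -2.961]
force: [0.0, 0.1, -0.1]
grip_width: 0.0235
shift mm [-21.   -3.6  62.8] rot deg [0.04 0.21 0.14] bin pos [-103.7   -2.3    7.2]
6.2833
```

View pics/w7.png

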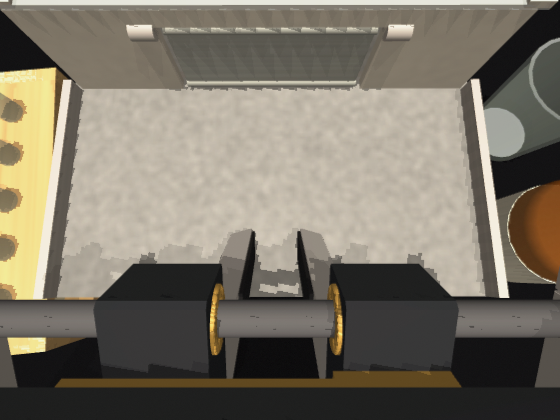

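View pics/c7.png

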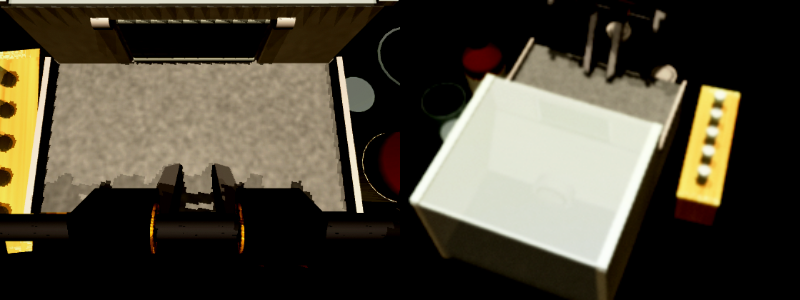

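The flap hangs shut at (270,58) in the wrist view and the deck is empty. I raise the arm and look into the box.

```bash
python3 -m jog '-21 -4 10 0 0 0 0.75; -40 -8 40 0 0 0 0.75; -60 -12 80 0 0 0 0.75; -80 -16 110 0 0 0 0.75; -100 -20 120 0 0 0 0.75; -120 -24 120 0 0 0 0.75; -120 -24 120 0 0 0 0.75'
python3 - <<'E'
from h import *
print(get_obs()["force"],get_obs()["time_s"])
s=camera("scene"); t=camera("top")
for n,c in (("scene",s),("top",t)):
    print(n,[(round(d["conf"],2),d["extent"],w2b(np.nanmedian(cloud(c)[d["mask"]],0)).round(1)) for d in masks_of("tin_center",n)])
def enh(a):
    l=cv2.cvtColor(a[:,:,::-1].copy(),cv2.COLOR_BGR2GRAY); return cv2.createCLAHE(6,(4,4)).apply(l)
a=enh(s["img"][140:345,135:335]);b=enh(t["img"][60:200,210:385])
cv2.imwrite("pics/c8.png",np.hstack([cv2.resize(a,(400,410),interpolation=cv2.INTER_CUBIC),cv2.resize(b,(400,410),interpolation=cv2.INTER_CUBIC)]))
E
```

```text
time_s: 6.92
ee_pos: [0.3993, -0.0548, 0.2284]
eef_rot: [-1.568, 0.442, -2.961]
force: [-0.9, 0.9, -0.2]
grip_width: 0.0239
[-0.94192925  0.92781405 -0.1625387 ] 6.9167
scene [(0.77, [271.5, 131.8, 293.5, 151.3], array([-272.3,  -32.4,  -84.2])), (0.49, [307.4, 166.9, 324.4, 174.4], array([-211.7,   70.5,  -83.9]))]
top [(0.83, [275.2, 290.6, 300.4, 312.2], array([-206. ,   70. ,  -85.6])), (0.81, [337.6, 312.1, 351.9, 335.7], array([-273.1,  -41.2,  -85.6]))]
```

View pics/c8.png

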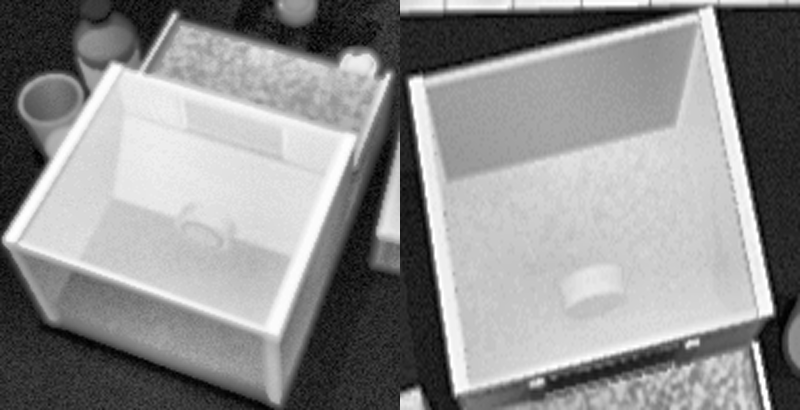

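Run:
```python
from h import *
def ray(c,px):
    R,_=cv2.Rodrigues(np.array(c["rvec"],float)); t=np.array(c["tvec"],float).ravel()
    d=R.T@[(px[0]-c["cx"])/c["fx"],(px[1]-c["cy"])/c["fy"],1]; return -R.T@t,d/np.linalg.norm(d)
s=camera("scene"); t=camera("top"); print(get_obs()["time_s"])
a=ray(s,(135+207/2,140+228/2)); b=ray(t,(210+593-400+0 if 0 else 210+193*175/400,60+290*140/410))
A=sum(np.eye(3)-np.outer(d,d) for _,d in (a,b)); v=sum((np.eye(3)-np.outer(d,d))@o for o,d in (a,b))
p=np.linalg.solve(A,v); print(w2b(p), [np.linalg.norm(np.cross(p-o,d))*1000 for o,d in (a,b)])
def enh(x):
    l=cv2.cvtColor(x[:,:,::-1].copy(),cv2.COLOR_BGR2GRAY); return cv2.createCLAHE(8,(3,3)).apply(l)
def draw(c,box,f,phi,cx,cz):
    x0,y0,x1,y1=box
    g=cv2.cvtColor(cv2.resize(enh(c["img"][y0:y1,x0:x1]),None,fx=f,fy=f,interpolation=cv2.INTER_CUBIC),cv2.COLOR_GRAY2BGR)
    th=np.linspace(0,2*np.pi,60)
    for off,col in ((-10,(0,0,255)),(10,(0,255,0))):
        u=np.array([np.cos(phi),0,-np.sin(phi)]);w=np.array([0,1,0]);n=np.array([np.sin(phi),0,np.cos(phi)])
        P=[b2w(np.array([cx,-3,cz])+30*np.cos(k)*u+30*np.sin(k)*w+off*n) for k in th]
        q=(pix(c,P)-[x0,y0])*f; cv2.polylines(g,[q.astype(np.int32)],True,col,1)
    for L in ([(6,-120,0),(6,120,0)],[(62,-120,-80),(62,120,-80)],[(199,-120,-80),(199,120,-80)]):
        q=((pix(c,[b2w(k) for k in L])-[x0,y0])*f).astype(int); cv2.line(g,q[0].tolist(),q[1].tolist(),(255,0,0),1)
    return g
pb=w2b(p)
for k,(phi,cx,cz) in enumerate([(np.radians(90),pb[0],-50)]):
    g=np.hstack([cv2.resize(draw(s,(190,200,290,300),4,phi,cx,cz),(400,400)),draw(t,(245,105,345,205),4,phi,cx,cz)])
    cv2.imwrite(f"pics/c9_{k}.png",g)
```

```text
7.2167
[ 74.87471423  -3.45814307 -50.98666273] [np.float64(1.9264951327910147), np.float64(1.9264951327910187)]
```

View pics/c9_0.png

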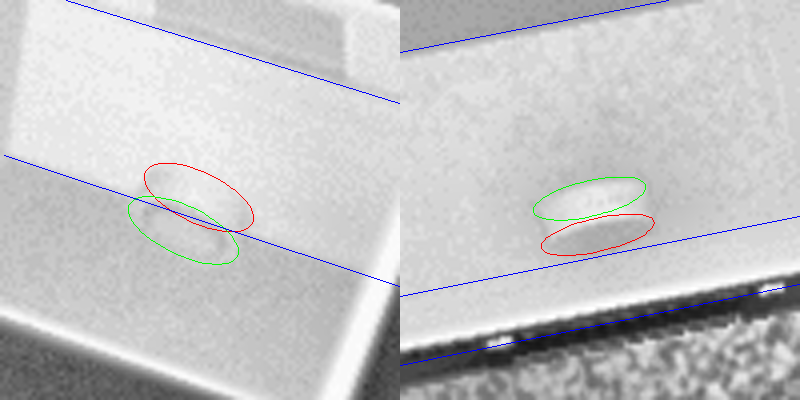

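The overlay fits a tin standing on its rim on the collecting floor, clear of the ramp foot: centre at x≈75 mm and 49 mm above the bench, bottom at ≈20 mm. Before handing in, I check that it is at rest, that the flap is shut and that the bystanders have not moved.

```bash
python3 -m jog '-10 0 5 0 0 0 0.75; -20 0 10 0 0 0 0.75; -20 0 10 0 0 0 0.75; -20 0 10 0 0 0 0.75; -20 0 10 0 0 0 0.75;-20 0 10 0 0 0 0.75;-20 0 10 0 0 0 0.75;-20 0 10 0 0 0 0.75;-20 0 10 0 0 0 0.75;-20 0 10 0 0 0 0.75'
python3 - <<'E'
from h import *
s=camera("scene"); t=camera("top"); print(get_obs()["time_s"],get_obs()["force"])
W0=np.load("top.npz")["W"]; W=cloud(t)
for n,(x0,y0,x1,y1) in dict(bottle=(375,195,432,242),beaker=(376,143,424,190),rack=(188,190,250,302)).items():
    d=abs(W[y0:y1,x0:x1,2]-W0[y0:y1,x0:x1,2]); print(n,"frac changed",np.nanmean(d>.012).round(3))
for tt in ("flap",):
    for d in masks_of(tt,"top"): print(d["conf"],d["extent"],np.nanpercentile([w2b(p) for p in W[d["mask"]]],[5,50,95],axis=0).round(1).tolist())
def enh(x):
    l=cv2.cvtColor(x[:,:,::-1].copy(),cv2.COLOR_BGR2GRAY); return cv2.createCLAHE(8,(3,3)).apply(l)
w=camera("wrist")["img"][:,:,::-1]
cv2.imwrite("pics/c10.png",np.hstack([cv2.cvtColor(cv2.resize(enh(t["img"][105:205,245:345]),(400,400),interpolation=cv2.INTER_CUBIC),cv2.COLOR_GRAY2BGR),cv2.resize(w,(400,400))]))
E
```

```text
time_s: 8.05
ee_pos: [0.3812, -0.0542, 0.2368]
eef_rot: [-1.57, 0.439, -2.961]
force: [-0.1, 0.3, 0.4]
grip_width: 0.0235
8.15 [-0.27847377 -0.2286464  -0.72051309]
bottle frac changed 0.0
beaker frac changed 0.0
rack frac changed 0.0
0.67 [273.1, 178.6, 334.6, 194.3] [[-3.4, -47.0, 5.3], [-2.2, -1.9, 26.5], [-1.6, 45.4, 53.7]]
0.34 [378.5, 149.1, 421.9, 187.0] [[-19.8, -236.7, -97.3], [13.4, -218.8, -46.3], [37.7, -176.9, -10.6]]
```

View pics/c10.png

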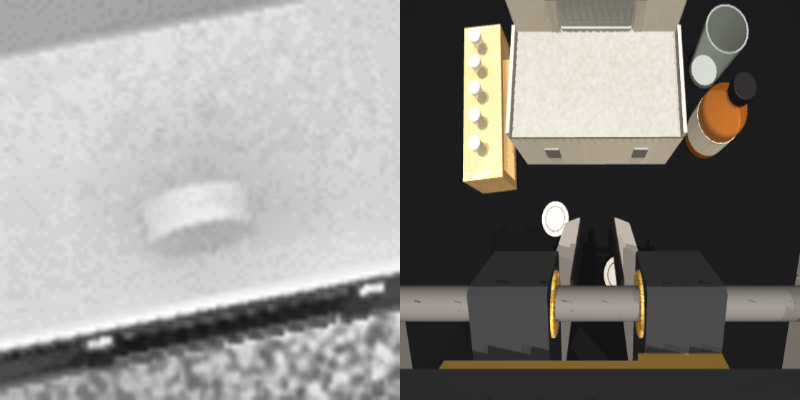

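The tin has not moved in the top view (195,215). The flap points all lie at x≈-2 to -3 mm of the bin over its full height, so it is shut, and the bystanders are unchanged. I hand it in.

```bash
python3 -c "
from station import *
print(hand_in())"
```

```text
the job is handed in; nothing more can be done
None
```

I pushed the 60 mm tin along the deck with the tilted, part-closed fingers, through the flap and down the ramp, then drew the fingers back. I handed the job in at about 8.2 s of the 35 s allowed.

**Checks that passed:**
- **Flap:** it hangs shut. Its points lie about 2–3 mm outside the hinge line over its whole height, which is within the calibration error.
- **Surroundings:** the deck is empty, and the bottle, beaker and rack show no change from the start.
- **Force:** the wrist force stayed under 2 N in every reading I took, and the fingers were well clear of everything.

**One thing not as expected:** the tin did not end up lying flat. It stands on its rim on the collecting floor just past the foot of the ramp, with its centre at x ≈ 75 mm of the bin and about 49 mm above the bench. It looked steady for the last second or so that I watched. I judged that the fingers could not reach it safely through the mouth to lay it down, so I left it.

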